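# Sweep the tablets into the counting tray's well and hold the sprung gate open at the mark

### The job

With the pusher, and without touching the tablets with the gripper, sweep all four tablets along the counting tray's deck into the well at its end while the gate under them stays shut, then put the pusher down upright out of the way, on the deck or on the bench. Then pull the spring-return gate out by its handle until the front edge of the gate plate stands level with the mark lines on the two rails, so that the tablets drop into the pan, and finish still holding it there with the gripper. Leave the other things alone.

Things in the scene. Friction and masses are not known exactly. Their poses are not given: they have to be found in the camera images.
- tray: Fixed tablet counting tray, aluminium and grey. Origin on the bench below the centre of the well; x points away from the handle (handle side is -x), y along the deck from the well, z up. Long rims and end rims are 6 mm thick, tops 99 mm above the bench. The tray stands on cheeks and a leg, footprint x -45..+45, y -40..+196 mm, plus two gate rails in front.
- deck (a point): Centre of the deck's flat top, 85 mm above the bench, at tray (0, 109) mm. The deck is a channel 60 mm wide (tray x -30..+30) from the well's edge at y = +28 to the end rim at y = +190 mm.
- well (a point): Centre of the well's mouth, at deck height (85 mm above the bench), tray (0, 0). A hole 60 mm (x) by 56 mm (y, -28..+28), walled on three sides to 99 mm, open to the deck on +y. Its floor is the gate plate, top 47 mm above the bench. Below the gate is a fixed open pan, 68 x 64 mm inside, floor 3 mm, rim 35 mm above the bench.
- mark (a point): Midpoint between the dark mark lines across the two rails (tray x = -150 mm), 47 mm above the bench. Rails: tops at 47 mm, 7 mm wide, at y = +-37.5 mm, from the well to x = -176 mm. The gate plate between them has a straight front edge, at tray x = -88 mm when shut, 10 mm in front of the handle's centre.
- handle (a point): On the gate's handle: a dark upright tab, 12 mm in tray x, 26 mm in tray y (28 at its 5 mm top flare; 20 x 34 mm foot up to 51 mm), from 47 to 101 mm above the bench. This point is on its centre line, 85 mm above the bench, at tray (-78, 0) mm when shut; it moves with the gate. 36 mm free between tab and well wall when shut.
- gate (a joint): Travel of the gate in m: 0 shut (spring holds it shut), grows as it is pulled toward tray -x, stop at 0.080; 0.062 puts the front edge on the mark. The spring pulls it back with about 3.6 N when shut and 9.2 N at the mark.
- pusher: Loose upright pusher, 120 g. Origin at the centre of its underside, z up. Foot 52 mm (its x) x 20 mm (its y) x 26 mm high, fits across the channel; on it a dark upright grip 40 mm (x) x 14 mm (y), from 26 to 76 mm above the underside. It stands on the bench at the start, in front of the deck.
- tablet_1: White round tablet, 20 mm across, 10 mm thick, 12 g, lying flat on the deck at the start. Origin at its centre. All four lie between tray y = 40 and 142 mm.
- tablet_2: White round tablet, 20 mm across, 10 mm thick, 12 g, lying flat on the deck at the start. Origin at its centre. All four lie between tray y = 40 and 142 mm.
- tablet_3: White round tablet, 20 mm across, 10 mm thick, 12 g, lying flat on the deck at the start. Origin at its centre. All four lie between tray y = 40 and 142 mm.
- tablet_4: White round tablet, 20 mm across, 10 mm thick, 12 g, lying flat on the deck at the start. Origin at its centre. All four lie between tray y = 40 and 142 mm.
- cup: Bystander: white lidded sample cup 64x64x73 mm; origin at the centre of its underside.
- clock: Bystander: small white bench timer 63x68x36 mm; origin at the centre of its underside.
- dropper: Bystander: dropper bottle 36x36x96 mm; origin at the centre of its underside.
Not all that is in view belongs to the job. Leave any green or yellow look-alike of the pusher alone.

How it is judged:
On the way, in this order (a step that is already met when the one before it is completed fails the run):
1. all four tablets lie in the well, on the shut gate (gate out less than 10 mm) (x of tablet_1 in the frame of tray between -0.031 and 0.031 m and y of tablet_1 in the frame of tray between -0.029 and 0.029 m and z of tablet_1 in the frame of tray between 0.048 and 0.083 m and x of tablet_2 in the frame of tray between -0.031 and 0.031 m and y of tablet_2 in the frame of tray between -0.029 and 0.029 m and z of tablet_2 in the frame of tray between 0.048 and 0.083 m and x of tablet_3 in the frame of tray between -0.031 and 0.031 m and y of tablet_3 in the frame of tray between -0.029 and 0.029 m and z of tablet_3 in the frame of tray between 0.048 and 0.083 m and x of tablet_4 in the frame of tray between -0.031 and 0.031 m and y of tablet_4 in the frame of tray between -0.029 and 0.029 m and z of tablet_4 in the frame of tray between 0.048 and 0.083 m and value of joint gate below 0.01 m), for 0.3 s.
2. the gate is at the mark within 5 mm and all tablets are in the pan (x of tablet_1 in the frame of tray between -0.035 and 0.035 m and y of tablet_1 in the frame of tray between -0.033 and 0.033 m and z of tablet_1 in the frame of tray between 0 and 0.04 m and x of tablet_2 in the frame of tray between -0.035 and 0.035 m and y of tablet_2 in the frame of tray between -0.033 and 0.033 m and z of tablet_2 in the frame of tray between 0 and 0.04 m and x of tablet_3 in the frame of tray between -0.035 and 0.035 m and y of tablet_3 in the frame of tray between -0.033 and 0.033 m and z of tablet_3 in the frame of tray between 0 and 0.04 m and x of tablet_4 in the frame of tray between -0.035 and 0.035 m and y of tablet_4 in the frame of tray between -0.033 and 0.033 m and z of tablet_4 in the frame of tray between 0 and 0.04 m and value of joint gate between 0.057 and 0.067 m), for 0.2 s.
At the end, for the whole second after the job is handed in: All four tablets are in the pan under the well; the gate is still and within 5 mm of the mark (joint 0.057 to 0.067), held there by the gripper's fingers (more than 3 N) and by nothing else; the pusher stands upright (within 0.2 rad), at rest and released, on the deck or on the bench (all of step 2 and velocity of joint gate between -0.01 and 0.01 m/s and contact force between the fingers and gate above 3 N and contact force between pusher and gate below 0.3 N and contact force between the fingers and pusher below 0.3 N and angle between pusher's own z axis and vertical below 0.2 rad and linear speed of pusher below 0.02 m/s and (height (world z) of pusher below 0.01 m or (z of pusher in the frame of tray below 0.095 m and y of pusher in the frame of tray above 0.03 m))); the arm keeps its last pose, push and grip.
It fails at once if the robot touches a tablet itself (contact force between any of the arm, the fingers and tablet_1 above 0.5 N or contact force between any of the arm, the fingers and tablet_2 above 0.5 N or contact force between any of the arm, the fingers and tablet_3 above 0.5 N or contact force between any of the arm, the fingers and tablet_4 above 0.5 N).
It fails at once if a tablet falls off the tray ((height (world z) of tablet_1 below 0.04 m and (y of tablet_1 in the frame of tray above 0.036 m or y of tablet_1 in the frame of tray below -0.036 m or x of tablet_1 in the frame of tray above 0.038 m or x of tablet_1 in the frame of tray below -0.038 m)) or (height (world z) of tablet_2 below 0.04 m and (y of tablet_2 in the frame of tray above 0.036 m or y of tablet_2 in the frame of tray below -0.036 m or x of tablet_2 in the frame of tray above 0.038 m or x of tablet_2 in the frame of tray below -0.038 m)) or (height (world z) of tablet_3 below 0.04 m and (y of tablet_3 in the frame of tray above 0.036 m or y of tablet_3 in the frame of tray below -0.036 m or x of tablet_3 in the frame of tray above 0.038 m or x of tablet_3 in the frame of tray below -0.038 m)) or (height (world z) of tablet_4 below 0.04 m and (y of tablet_4 in the frame of tray above 0.036 m or y of tablet_4 in the frame of tray below -0.036 m or x of tablet_4 in the frame of tray above 0.038 m or x of tablet_4 in the frame of tray below -0.038 m))).
It fails at once if a bystander is moved by more than 20 mm (distance of any of cup, clock, dropper from where it was at the start of the episode above 0.02 m).
It also fails if it takes over 48 s, if anything falls off the work surface, if the arm or the gripper's body presses on something with over 40 N, if the wrist force passes 120 N, or if a joint passes its speed limit or range.

### The arm

A 6-joint arm with a two-finger parallel gripper is mounted at the origin on a cart in front of the work surface, level with it; the furniture and walls round the work are solid. World frame = base frame: x ahead of the robot, y to its left, z up, the work surface at z = 0. Lengths are in m, angles in rad, forces in N, time in s.
With the tool pointing down it reaches from about 0.35 to 0.725 m from the base axis. Payload 6 kg.
Tool frame: the origin (TCP) lies on the centre line of the jaws, within the pads' length; the fingertips stand 25 mm ahead of it and the grasp point (between the pads) lies 6 mm ahead of it; z points along the fingers, y is the line along which they close (so a half turn about z gives the same grasp; the last joint's range is limited). The gripper opens to 85 mm and grips with 20 to 120 N. Pads are 22 mm wide; open, the fingers measure 114 mm over their backs; the gripper's body (76 mm by 85 mm) begins 54 mm behind the grasp point. The pads swing forward as they close: fully open they stand 13 mm farther back than shut.
Start: joints at [0.334, 0.04, 0.085, 0, -1.615, -0.334], TCP at [0.6, 0, 0.256] pointing down, gripper open.
Joint ranges: [-2.56, 2.56], [-1.29, 2.01], [-1.08, 1.49], [-3.29, 1.98], [-2.81, -0.18], [-2.99, 2.99]. Speed limits (rad/s): [2.57, 2.57, 3.01, 3.14, 3.14, 3.14].

### API

Orientations are given as a unit quaternion [x, y, z, w].
In Python, from plant import * gives the robot as it stands.
- The arm moves only by the shell command python3 -m crank 'ROWS' [OPENING] [FORCE]. ROWS is JSON, a list of rows, each an object of numbers: "tx", "ty", "tz": the shift along the tool's x, y, z each as a share of 150 mm, from -1 to 1; "twist": the turn about the tool's z as a share of 2 pi rad, from -1 to 1. A call has 1 to 20 rows; each row is the pose to reach, as a shift and turn from the pose commanded when the call began, along the tool's axes at that moment, turning the shorter way round; what a row does not reach only later rows make up. A row lasts 1/12 s, in which the tool goes at most 41.7 mm and 7.16 degrees, less where a joint would pass 70% of its speed; a pose out of reach is approached as far as the arm can. A call with a number of a shift or a turn outside -1 to 1 is refused whole. A call with a gripper value outside its range is refused whole. OPENING is the opening, from 0 (shut) to 1 (fully open), set as the call begins (- or left out, the last holds). The fingers move at their own pace and stop on an object; FORCE is the grip in N (left out, the last holds). Time passes only in rows, so rows that repeat a pose let the fingers close. It gives the time, the measured TCP pose, the force, the opening and the grip force at its end, in the units of the state.
- get_obs(): the state, without advancing time (a new reading comes with each control period).
- snapshot(name): name is "scene" or "side" or "wrist"; returns (picture, depth): 384x512x3 uint8, red, green, blue; 384x512 float32, m along the optical axis (not along the pixel's ray), 0 where there is no reading.
- camera_model(name): a dict with "intrinsics" (3x3 intrinsics, pixels), "k1" (the pictures are not rectified: a ray, as slopes to the right and down, at radius r is drawn at 1 + k1 r^2 times it, then the intrinsics apply), "R" (3x3) and "t" (3): a world point X has camera coordinates R X + t. Camera axes: x right, y down, z forward; pixel columns grow to the right and rows downward; lengths in m; the calibration is good to about 2 mm. A picture is of the moment at which its call begins: read the wrist's pose just before it. camera_model takes no time and is no camera call; for the wrist camera it gives the pose at the moment of the call.
- job_done(): hands the job in; it is judged then, once.
The state is a dict: "time_s": time; "q": joint angles; "qd": joint speeds; "joint_efforts": joint torques, N m; "position": TCP position; "eef_rot": TCP orientation; "ft_force": force on the tool from outside, world axes, zero at the start; "wrist_torque": the same for the moment, N m; "width": finger opening in m; "grasp_force": force on a finger pad.
Only numpy, scipy, OpenCV 4.12 (cv2) and the standard library are available. Lean on these libraries where they do the work, as an engineer would, in place of code of your own. Each camera call takes 0.05 s, during which the arm holds its last target. There are 200 camera calls.

## Working session

There is one attempt and no reset: what is moved stays moved. The work goes in short steps, Python scripts to look and compute and a shell command to move; the robot and the scene stay as the last step left them, time stands still between calls to the robot, and variables do not carry over. Pictures are saved under pics/ and viewed, at most 10 in all, crops included, and the job is handed in when it is done.

```bash
mkdir -p pics
cat > h.py <<'E'
from plant import *
import numpy as np, cv2
def ray(name,uv,m=None):
    m=m or camera_model(name); K=np.array(m["intrinsics"],float); k1=m["k1"]
    d=(np.atleast_2d(uv).astype(float)-[K[0,2],K[1,2]])/[K[0,0],K[1,1]]
    s=d.copy()
    for _ in range(20): s=d/(1+k1*(s**2).sum(1,keepdims=True))
    R=np.array(m["R"]);t=np.array(m["t"])
    return -R.T@t, np.c_[s,np.ones(len(s))]@R
def onplane(name,uv,z,m=None):
    c,d=ray(name,uv,m); return c+d*((z-c[2])/d[:,2])[:,None]
E
python3 - <<'E'
from h import *
o=get_obs();print(o["position"],o["eef_rot"],o["time_s"])
for n in("scene","side","wrist"):
    m=camera_model(n);print(n,np.round(m["t"],3),np.round(m["R"],2).tolist())
    p,d=snapshot(n);np.savez(f"pics/{n}.npz",p=p,d=d);cv2.imwrite(f"pics/{n}.png",cv2.cvtColor(p,cv2.COLOR_RGB2BGR))
a=[cv2.imread(f"pics/{n}.png") for n in("scene","side")]
E
```

```text
[5.99715319e-01 8.54367659e-05 2.55262759e-01] [ 7.07112263e-01 -7.07100729e-01 -5.91855487e-04  6.75505924e-04] 0.0
scene [-0.505  0.177  1.076] [[0.75, -0.66, 0.0], [-0.36, -0.41, -0.84], [0.56, 0.63, -0.54]]
side [0.466 0.206 0.809] [[-0.99, -0.11, 0.01], [-0.07, 0.53, -0.85], [0.09, -0.84, -0.53]]
wrist [ 0.599 -0.035  0.379] [[-1.0, -0.0, 0.0], [0.0, 0.97, 0.26], [-0.0, 0.26, -0.97]]
```

View pics/scene.png

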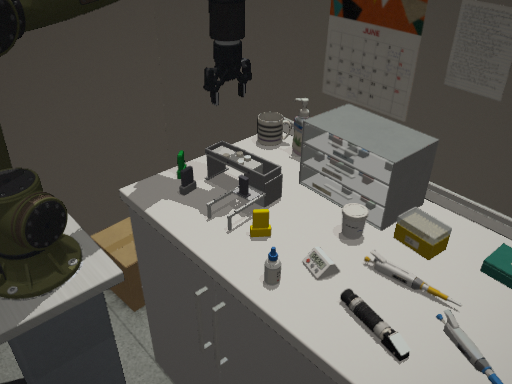

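View pics/wrist.png

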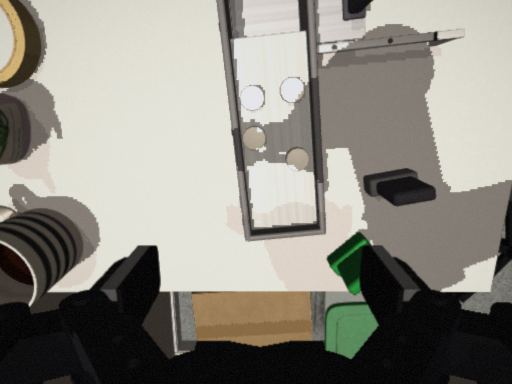

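The scene picture shows the tray at about (243,170), with three pusher-like things: dark grey at scene (188,180), green at (181,163) and yellow at (261,222). The dark one, at wrist (398,186), fits because it is not green or yellow and stands in front of the deck. The wrist view shows the four tablets at (252,97), (292,90), (254,138) and (297,158).

Run:
```python
from h import *
def cloud(n):
    m=camera_model(n);f=np.load(f"pics/{n}.npz");p,d=f["p"],f["d"];v,u=np.mgrid[:384,:512]
    uv=np.c_[u.ravel(),v.ravel()];c,r=ray(n,uv,m);X=c+r*d.reshape(-1,1);X[d.ravel()==0]=np.nan
    return X,p.reshape(-1,3),uv
for n in("wrist","scene"):
    X,C,uv=cloud(n)
    x,y,z=X.T
    b=(x>.35)&(x<.9)&(y>-.35)&(y<.4)
    print(n,"bench z",np.nanmedian(z[b&(abs(z)<.02)]))
    r=b&(z>.094)&(z<.104)&(x>.45)&(x<.75)
    print("rim n",r.sum(),cv2.minAreaRect(X[r][:,:2].astype(np.float32)*1000), np.round(X[r].min(0),3),np.round(X[r].max(0),3))
    dark=(C.max(1)<75)
    g=b&dark&(z>.065)&(z<.085)&(x<.56)&(y>0)&(y<.2)
    if g.sum(): print("pusher grip top",g.sum(),cv2.minAreaRect(X[g][:,:2].astype(np.float32)*1000),np.nanmedian(z[g]),uv[g].mean(0))
    g=b&dark&(z>.02)&(z<.06)&(x<.56)&(y>0)&(y<.2)
    if g.sum(): print("pusher body",g.sum(),cv2.minAreaRect(X[g][:,:2].astype(np.float32)*1000))
    g=b&dark&(z>.085)&(z<.11)&(x<.6)
    if g.sum(): print("handle?",g.sum(),cv2.minAreaRect(X[g][:,:2].astype(np.float32)*1000))
p=np.load("pics/wrist.npz")["p"]
w=onplane("wrist",[[252,97],[292,90],[254,138],[297,158]],.095);print(w.round(3))
# outer rim corners by eye at z=.099
print(onplane("wrist",[[247,241],[326,234],[250,231],[317,225]],.099).round(4))
c=cv2.resize(p[0:260,200:470],None,fx=2.2,fy=2.2,interpolation=cv2.INTER_CUBIC);cv2.imwrite("pics/wc.png",c[:,:,::-1])
```

```text
wrist bench z 0.0005017964230195071
rim n 6042 ((585.8123779296875, -47.01847839355469), (72.10358428955078, 191.59014892578125), 5.657182693481445) [ 0.542 -0.139  0.094] [0.631 0.051 0.102]
pusher grip top 842 ((481.3601379394531, 48.42351531982422), (112.45146179199219, 80.08308410644531), 28.904909133911133) 0.07551544854784237 [404.4192399 205.0391924]
pusher body 1292 ((482.3467712402344, 53.97877502441406), (135.81378173828125, 42.047576904296875), 59.57969665527344)
handle? 1511 ((556.844482421875, -48.034019470214844), (199.04368591308594, 50.857723236083984), 79.66913604736328)
scene bench z 0.0001127453772251652
rim n 687 ((613.2831420898438, -162.435302734375), (185.5972442626953, 425.098388671875), 27.230073928833008) [ 0.51  -0.348  0.094] [0.726 0.049 0.104]
pusher grip top 117 ((495.1803894042969, 54.308433532714844), (103.49317169189453, 116.57566833496094), 87.832763671875) 0.07350559706469395 [191.30769231 163.4957265 ]
pusher body 294 ((485.55859375, 56.114219665527344), (130.33995056152344, 90.11290740966797), 15.266519546508789)
handle? 374 ((554.8076171875, -68.92768859863281), (234.94656372070312, 89.46455383300781), 89.94641876220703)
[[ 0.605 -0.071  0.095]
 [ 0.573 -0.076  0.095]
 [ 0.604 -0.039  0.095]
 [ 0.568 -0.022  0.095]]
[[0.6101 0.0511 0.099 ]
 [0.5406 0.0446 0.099 ]
 [0.6074 0.0417 0.099 ]
 [0.5489 0.0362 0.099 ]]
```

View pics/wc.png

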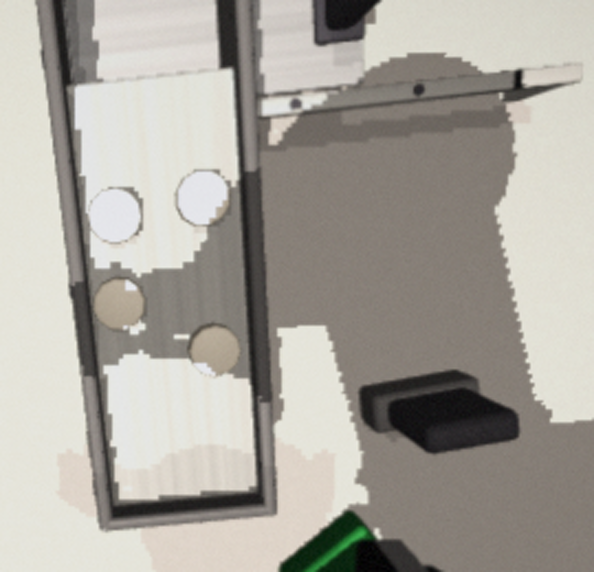

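The crop confirms the dark pusher at crop (440,410). It is black/grey, with a wide foot and a grip on top. Next I refine the tray and pusher poses.

```bash
cat >> h.py <<'E'
def cloud(n,p,d,m):
    v,u=np.mgrid[:384,:512];uv=np.c_[u.ravel(),v.ravel()];c,r=ray(n,uv,m);X=c+r*d.reshape(-1,1);X[d.ravel()==0]=np.nan
    return X.reshape(384,512,3)
def rect(P): return cv2.minAreaRect(P[:,:2].astype(np.float32)*1000)
E
python3 - <<'E'
from h import *
f=np.load("pics/wrist.npz");m=camera_model("wrist");X=cloud("wrist",f["p"],f["d"],m);x,y,z=np.moveaxis(X,2,0)
r=(z>.096)&(z<.102)&(x>.5)&(x<.66);r[:,:215]=0;r[:,335:]=0;r[245:]=0
# rim midpoints per image row
L=[];Rr=[];W=[]
for v in range(5,220):
    u=np.where(r[v])[0]
    l=u[u<250-(220-v)*.0+0] if 0 else u[u<275]; q=u[u>=275]
    if len(l)>2 and len(q)>2:
        L.append(onplane("wrist",[l.mean(),v],.099,m)[0]);Rr.append(onplane("wrist",[q.mean(),v],.099,m)[0])
L=np.array(L);Rr=np.array(Rr)
for P in(L,Rr):
    c=np.polyfit(P[:,1],P[:,0],1);res=P[:,0]-np.polyval(c,P[:,1]);k=abs(res-np.median(res))<.002;c=np.polyfit(P[k,1],P[k,0],1);print(c,np.degrees(np.arctan(-c[0])),k.sum(),len(k),"x at y=0")
e=[]
for u in range(262,312):
    v=np.where(r[222:245,u])[0]
    if len(v): e.append(onplane("wrist",[u,222+v.mean()],.099,m)[0])
e=np.array(e);c=np.polyfit(e[:,0],e[:,1],1);print("end rim mid",c,np.degrees(np.arctan(c[0])),np.polyval(c,.575))
s=np.s_[165:210,355:445];P=X[s].reshape(-1,3)
for lo,hi in((.073,.08),(.02,.03)):
    k=(P[:,2]>lo)&(P[:,2]<hi);print(lo,k.sum(),rect(P[k]))
# side view: pusher / handle
f=np.load("pics/side.npz");m=camera_model("side");X=cloud("side",f["p"],f["d"],m).reshape(-1,3)
k=(abs(X[:,0]-.475)<.06)&(abs(X[:,1]-.02)<.05)&(X[:,2]>.07)&(X[:,2]<.08);print("side pusher",k.sum(),k.sum()>3 and rect(X[k]))
k=(abs(X[:,0]-.517)<.03)&(abs(X[:,1]+.155)<.04)&(X[:,2]>.094)&(X[:,2]<.106);print("side handle",k.sum(),k.sum()>3 and rect(X[k]))
E
```

```text
[-0.09913966  0.61408961] 5.661783211022243 177 215 x at y=0
[-0.10003232  0.54843779] 5.712426718584181 171 215 x at y=0
end rim mid [ 0.0989322  -0.01264762] 5.6500118289486405 0.044238396663079625
0.073 594 ((456.64532470703125, 16.84103012084961), (39.90205383300781, 13.605486869812012), 9.894941329956055)
0.02 385 ((456.44610595703125, 15.873506546020508), (52.249271392822266, 19.717937469482422), 13.078371047973633)
side pusher 167 ((454.9577941894531, 19.862258911132812), (38.159759521484375, 15.77461051940918), 6.141140460968018)
side handle 68 ((517.1887817382812, -153.60064697265625), (12.24051284790039, 30.076171875), 8.009949684143066)
```

View pics/side.png

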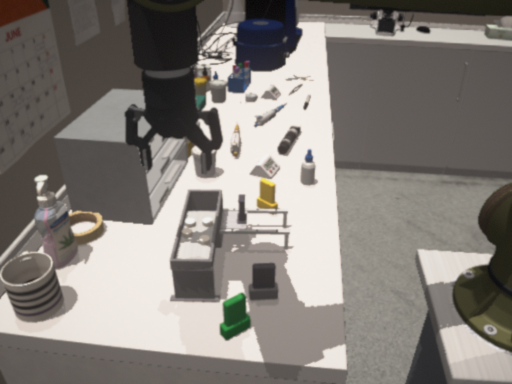

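The side view shows the dark pusher at (263,281), the tray at (199,243), and the gate handle at (242,208) with rails to its right. The poses agree between views:
- **Tray:** origin (.596, -.1477), yaw 5.67°.
- **Pusher:** (.4566, .0168), yaw about 9.9°.

```bash
python3 -m crank '[{"tx":-0.111,"ty":0.954,"tz":0.4,"twist":-0.0275},{"tx":-0.111,"ty":0.954,"tz":0.7,"twist":-0.0275},{"tx":-0.111,"ty":0.954,"tz":0.7,"twist":-0.0275},{"tx":-0.111,"ty":0.954,"tz":0.7,"twist":-0.0275},{"tx":-0.111,"ty":0.954,"tz":0.7,"twist":-0.0275},{"tx":-0.111,"ty":0.954,"tz":0.7,"twist":-0.0275},{"tx":-0.111,"ty":0.954,"tz":0.7,"twist":-0.0275},{"tx":-0.111,"ty":0.954,"tz":0.7,"twist":-0.0275}]' 0.75 40
python3 - <<'E'
from h import *
from scipy.spatial.transform import Rotation as R
m=camera_model("wrist");o=get_obs();p,d=snapshot("wrist")
print(o["position"],R.from_quat(o["eef_rot"]).as_matrix().round(3).tolist())
X=cloud("wrist",p,d,m).reshape(-1,3)
k=(abs(X[:,0]-.457)<.035)&(abs(X[:,1]-.017)<.03)&(X[:,2]>.071)&(X[:,2]<.08);print(k.sum(),k.sum()>3 and rect(X[k]))
cv2.imwrite("pics/w2.png",p[:,:,::-1])
E
```

```text
time_s: 0.82
position: [0.4579, 0.0168, 0.1527]
eef_rot: [0.766, -0.643, 0.001, -0.001]
ft_force: [-0.4, 0.3, 0.7]
width: 0.0641
grasp_force: 0.0
[0.45794929 0.01679599 0.15270893] [[0.172, -0.985, 0.002], [-0.985, -0.172, 0.0], [0.0, -0.002, -1.0]]
1352 ((455.88922119140625, 16.238128662109375), (39.42845916748047, 13.76262092590332), 9.306695938110352)
```

View pics/w2.png

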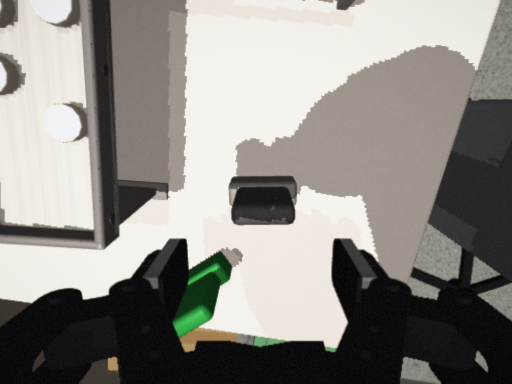

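The pusher sits centred between the fingers at (263,200), and the green look-alike at (205,290) is close to one finger. I check that clearance.

Run:
```python
from h import *
m=camera_model("wrist");o=get_obs();p,d=snapshot("wrist");print(o["position"])
X=cloud("wrist",p,d,m);i=p.astype(int);g=(i[...,1]>60)&(i[...,1]>i[...,0]*1.6)&(i[...,1]>i[...,2]*1.4)
P=X[g];P=P[(P[:,2]>.005)&(P[:,2]<.09)&(P[:,1]<.2)];print(len(P),P.min(0),P.max(0));print(rect(P));T=P[P[:,2]>.07];print(rect(T));print(cv2.boxPoints(rect(P)))
```

```text
[0.45808128 0.01675875 0.15266904]
1091 [0.47031443 0.07974701 0.02291094] [0.50286078 0.11266081 0.07811919]
((488.33203125, 96.21441650390625), (34.404449462890625, 18.617477416992188), 40.969444274902344)
((490.45001220703125, 98.59190368652344), (28.580379486083984, 12.909242630004883), 43.25943374633789)
[[469.24      91.96432 ]
 [481.44666   77.90702 ]
 [507.42407  100.464516]
 [495.2174   114.52181 ]]
```

```bash
python3 -m crank '[{"ty":0.011,"tz":0.2},{"ty":0.011,"tz":0.4},{"ty":0.011,"tz":0.55},{"ty":0.011,"tz":0.615},{"ty":0.011,"tz":0.615},{"ty":0.011,"tz":0.615},{"ty":0.011,"tz":0.615}]' 0.75 40
python3 -m crank '[{},{},{},{},{},{},{}]' 0 40
```

```text
validation failed for argument at $[0]...
validation failed for argument at $[0]...
```

```bash
python3 -m crank '[{"tx":0,"ty":0.011,"tz":0.2,"twist":0},{"tx":0,"ty":0.011,"tz":0.4,"twist":0},{"tx":0,"ty":0.011,"tz":0.55,"twist":0},{"tx":0,"ty":0.011,"tz":0.615,"twist":0},{"tx":0,"ty":0.011,"tz":0.615,"twist":0},{"tx":0,"ty":0.011,"tz":0.615,"twist":0}]' 0.75 40 && 
python3 -m crank '[{"tx":0,"ty":0,"tz":0,"twist":0},{"tx":0,"ty":0,"tz":0,"twist":0},{"tx":0,"ty":0,"tz":0,"twist":0},{"tx":0,"ty":0,"tz":0,"twist":0},{"tx":0,"ty":0,"tz":0,"twist":0},{"tx":0,"ty":0,"tz":0,"twist":0},{"tx":0,"ty":0,"tz":0,"twist":0},{"tx":0,"ty":0,"tz":0,"twist":0}]' 0 40
```

```text
time_s: 1.42
position: [0.4561, 0.0163, 0.0601]
eef_rot: [0.765, -0.644, 0.0, 0.0]
ft_force: [-0.3, -0.2, 1.5]
width: 0.0642
grasp_force: 0.0
time_s: 2.08
position: [0.4564, 0.0167, 0.061]
eef_rot: [0.766, -0.643, 0.001, -0.001]
ft_force: [-1.0, 0.8, 6.5]
width: 0.0394
grasp_force: 41.1
```

```bash
python3 -m crank '[{"tx":0,"ty":0,"tz":-0.1,"twist":0},{"tx":0,"ty":0,"tz":-0.3,"twist":0},{"tx":0,"ty":0,"tz":-0.5,"twist":0},{"tx":0,"ty":0,"tz":-0.7,"twist":0},{"tx":0,"ty":0,"tz":-0.85,"twist":0},{"tx":0,"ty":0,"tz":-0.85,"twist":0},{"tx":0,"ty":0,"tz":-0.85,"twist":0}]' - 60
cat >> h.py <<'E'
from scipy.spatial.transform import Rotation as Rt
O=np.array([.596,-.1477]);YAW=np.radians(5.67)
def t2w(x,y): c,s=np.cos(YAW),np.sin(YAW); return O+[c*x-s*y,s*x+c*y]
def w2t(w): c,s=np.cos(YAW),np.sin(YAW); d=np.asarray(w)-O; return np.array([c*d[0]+s*d[1],-s*d[0]+c*d[1]])
def go(tx,ty,z=None):
    o=get_obs();M=Rt.from_quat(o["eef_rot"]).as_matrix();p=np.array(o["position"])
    yaw=np.arctan2(-M[1,1],-M[0,1]);print("yaw",np.degrees(yaw),"tray xy",w2t(p[:2])*1000)
    g=np.r_[t2w(tx/1000,ty/1000),p[2] if z is None else z]
    print("shares",(M.T@(g-p)/.15).round(4),"twist",((yaw-YAW)/2/np.pi).round(4))
E
python3 - <<'E'
from h import *
go(0,168)
m=camera_model("wrist");p,d=snapshot("wrist");cv2.imwrite("pics/w3.png",p[:,:,::-1]);np.savez("pics/w3.npz",p=p,d=d)
X=cloud("wrist",p,d,m);o=np.array(get_obs()["position"])
P=X.reshape(-1,3);k=(np.hypot(P[:,0]-o[0],P[:,1]-o[1])<.045)&(P[:,2]<o[2]-.02)&(P[:,2]>.1);print(k.sum(),o,k.sum()>5 and (P[k].min(0),P[k].max(0),rect(P[k])))
E
```

```text
time_s: 2.67
position: [0.4557, 0.0168, 0.1878]
eef_rot: [0.766, -0.643, 0.0, -0.001]
ft_force: [-0.0, 0.1, -2.4]
width: 0.0395
grasp_force: 60.6
yaw 9.903507145849394 tray xy [-123.38708044  177.52303597]
shares [ 0.124  -0.8156  0.002 ] twist 0.0118
2988 [0.45504847 0.01662703 0.18621114] (array([0.43034538, 0.00270444, 0.12871563]), array([0.48160174, 0.02120651, 0.16620683]), ((456.0970458984375, 11.361543655395508), (51.6725959777832, 10.798846244812012), 12.327705383300781))
```

View pics/w3.png

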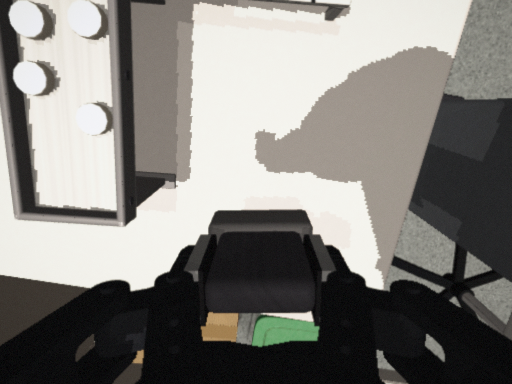

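The pusher is held square between the pads at (262,260). I carry it over the end of the deck.

```bash
python3 -m crank '[{"tx":0.03,"ty":-0.2,"tz":0,"twist":0.0118},{"tx":0.06,"ty":-0.4,"tz":0,"twist":0.0118},{"tx":0.09,"ty":-0.6,"tz":0,"twist":0.0118},{"tx":0.124,"ty":-0.75,"tz":0,"twist":0.0118},{"tx":0.124,"ty":-0.816,"tz":0,"twist":0.0118},{"tx":0.124,"ty":-0.816,"tz":0,"twist":0.0118},{"tx":0.124,"ty":-0.816,"tz":0,"twist":0.0118},{"tx":0.124,"ty":-0.816,"tz":0,"twist":0.0118}]'
python3 - <<'E'
from h import *
o=np.array(get_obs()["position"])
m=camera_model("wrist");p,d=snapshot("wrist");cv2.imwrite("pics/w4.png",p[:,:,::-1])
X=cloud("wrist",p,d,m)
go(0,168,.061+.086)
P=X.reshape(-1,3);k=(np.hypot(P[:,0]-o[0],P[:,1]-o[1])<.045)&(P[:,2]<o[2]-.03)&(P[:,2]>.115);print(k.sum(),o,rect(P[k]), "pusher tray",w2t(np.array(rect(P[k])[0])/1000))
x,y,z=np.moveaxis(X,2,0);r=(z>.096)&(z<.102);L=[]
for v in range(5,200):
    u=np.where(r[v])[0]
    for a in np.split(u,np.where(np.diff(u)>3)[0]+1):
        if 3<len(a)<25: L.append(w2t(onplane("wrist",[a.mean(),v],.099,m)[0][:2])*1000)
L=np.array(L)
for s in(-1,1):
    q=L[abs(L[:,0]-s*33)<8]
    print(s,len(q),np.median(q[:,0]) if len(q) else 0, np.polyfit(q[:,1],q[:,0],1) if len(q)>9 else 0)
E
```

```text
time_s: 3.38
position: [0.5782, 0.019, 0.1856]
eef_rot: [0.741, -0.671, -0.001, 0.001]
ft_force: [-0.2, -0.1, -1.0]
width: 0.0391
grasp_force: 60.9
yaw 5.665282896218577 tray xy [ -1.21063573 167.71710369]
shares [-0.0019 -0.0083  0.2612] twist -0.0
2416 [0.57815058 0.01903923 0.18557387] ((577.9469604492188, 13.744196891784668), (51.898319244384766, 10.447588920593262), 6.74169397354126) pusher tray [-0.00201423  0.16243794]
-1 195 -32.76314265794283 [-1.96272848e-03 -3.25512297e+01]
1 195 32.37831304429325 [1.48469651e-03 3.22286625e+01]
```

View pics/w4.png

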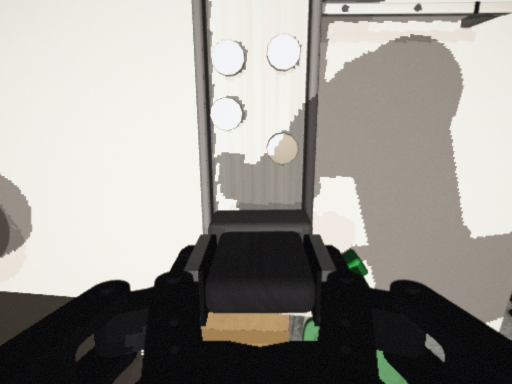

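The pusher hangs aligned with the channel at (262,230), about 1.5 mm off centre, behind all four tablets. I correct that and lower it.

```bash
python3 -m crank '[{"tx":0,"ty":-0.011,"tz":0,"twist":0},{"tx":0,"ty":-0.011,"tz":0.06,"twist":0},{"tx":0,"ty":-0.011,"tz":0.12,"twist":0},{"tx":0,"ty":-0.011,"tz":0.18,"twist":0},{"tx":0,"ty":-0.011,"tz":0.22,"twist":0},{"tx":0,"ty":-0.011,"tz":0.255,"twist":0},{"tx":0,"ty":-0.011,"tz":0.255,"twist":0},{"tx":0,"ty":-0.011,"tz":0.255,"twist":0}]'
python3 - <<'E'
from h import *
go(0,168,.1465)
E
```

```text
time_s: 4.1
position: [0.5806, 0.0192, 0.1481]
eef_rot: [0.741, -0.671, -0.0, 0.0]
ft_force: [-0.4, 0.8, 0.2]
width: 0.0394
grasp_force: 60.8
yaw 5.652750379947215 tray xy [  1.17431432 167.60386953]
shares [-0.0026  0.0078  0.0105] twist -0.0
```

```bash
python3 -m crank '[{"tx":0.03,"ty":0.004,"tz":0.007,"twist":0},{"tx":0.08,"ty":0.004,"tz":0.007,"twist":0},{"tx":0.13,"ty":0.004,"tz":0.007,"twist":0},{"tx":0.18,"ty":0.004,"tz":0.007,"twist":0},{"tx":0.23,"ty":0.004,"tz":0.007,"twist":0},{"tx":0.28,"ty":0.004,"tz":0.007,"twist":0},{"tx":0.33,"ty":0.004,"tz":0.007,"twist":0},{"tx":0.38,"ty":0.004,"tz":0.007,"twist":0},{"tx":0.43,"ty":0.004,"tz":0.007,"twist":0},{"tx":0.47,"ty":0.004,"tz":0.007,"twist":0},{"tx":0.5,"ty":0.004,"tz":0.007,"twist":0},{"tx":0.5,"ty":0.004,"tz":0.007,"twist":0}]'
python3 - <<'E'
from h import *
go(0,32,.147)
E
```

```text
time_s: 5.1
position: [0.5875, -0.0563, 0.1472]
eef_rot: [0.741, -0.672, -0.0, 0.0]
ft_force: [-0.8, -0.2, -0.4]
width: 0.0393
grasp_force: 60.8
yaw 5.603339463410013 tray xy [ 0.53559936 91.76251527]
shares [0.3984 0.0031 0.0012] twist -0.0002
```

```bash
python3 -m crank '[{"tx":0.03,"ty":0,"tz":0,"twist":0},{"tx":0.07,"ty":0,"tz":0,"twist":0},{"tx":0.11,"ty":0,"tz":0,"twist":0},{"tx":0.15,"ty":0,"tz":0,"twist":0},{"tx":0.19,"ty":0,"tz":0,"twist":0},{"tx":0.23,"ty":0,"tz":0,"twist":0},{"tx":0.27,"ty":0,"tz":0,"twist":0},{"tx":0.31,"ty":0,"tz":0,"twist":0},{"tx":0.35,"ty":0,"tz":0,"twist":0},{"tx":0.38,"ty":0,"tz":0,"twist":0},{"tx":0.4,"ty":0,"tz":0,"twist":0},{"tx":0.4,"ty":0,"tz":0,"twist":0},{"tx":0.4,"ty":0,"tz":0,"twist":0}]'
python3 - <<'E'
from h import *
go(0,110,.147)
p,d=snapshot("wrist");cv2.imwrite("pics/w5.png",p[:,:,::-1])
E
```

```text
time_s: 6.18
position: [0.5934, -0.1153, 0.1472]
eef_rot: [0.741, -0.671, -0.0, 0.0]
ft_force: [-0.0, 1.3, -1.5]
width: 0.0393
grasp_force: 60.8
yaw 5.637317340668059 tray xy [ 0.59521834 32.54367116]
shares [-0.5164  0.0043  0.0011] twist -0.0001
```

View pics/w5.png

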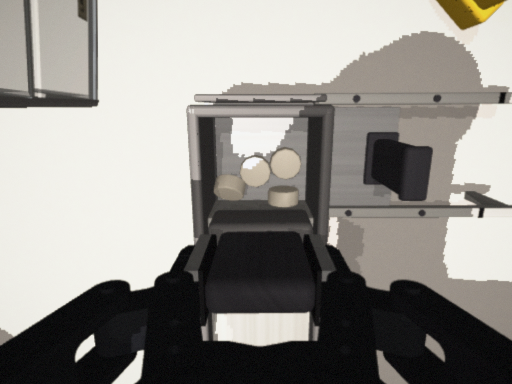

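All four tablets are inside the well, at (228,187), (255,170), (286,162) and (284,196). I retreat, set the pusher down and look again.

```bash
python3 -m crank '[{"tx":-0.05,"ty":0,"tz":0,"twist":0},{"tx":-0.15,"ty":0,"tz":0,"twist":0},{"tx":-0.25,"ty":0,"tz":0,"twist":0},{"tx":-0.35,"ty":0,"tz":0,"twist":0},{"tx":-0.45,"ty":0,"tz":0,"twist":0},{"tx":-0.5,"ty":0,"tz":0,"twist":0},{"tx":-0.52,"ty":0,"tz":0,"twist":0},{"tx":-0.52,"ty":0,"tz":0.004,"twist":0},{"tx":-0.52,"ty":0,"tz":0.008,"twist":0},{"tx":-0.52,"ty":0,"tz":0.012,"twist":0},{"tx":-0.52,"ty":0,"tz":0.012,"twist":0}]'
python3 - <<'E'
from h import *
p,d=snapshot("wrist");a=p[:,:,::-1]
q,d=snapshot("side");b=q[:,:,::-1]
cv2.imwrite("pics/w6.png",np.hstack([cv2.resize(a[0:260,150:410],(400,400)),cv2.resize(b[170:310,150:290],(400,400),interpolation=cv2.INTER_CUBIC)]))
E
```

```text
time_s: 7.15
position: [0.5859, -0.0379, 0.1462]
eef_rot: [0.741, -0.672, 0.0, -0.0]
ft_force: [-1.7, 2.9, 3.5]
width: 0.0396
grasp_force: 61.3
```

View pics/w6.png

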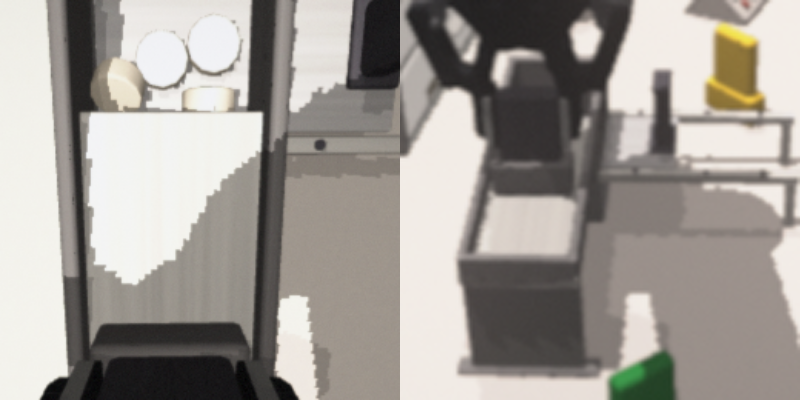

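The left crop shows the deck empty and all four tablets past the well edge. The pusher touches the deck, with 3.5 N upward. I release it and lift.

```bash
python3 -m crank '[{"tx":0,"ty":0,"tz":0,"twist":0},{"tx":0,"ty":0,"tz":0,"twist":0},{"tx":0,"ty":0,"tz":0,"twist":0},{"tx":0,"ty":0,"tz":0,"twist":0},{"tx":0,"ty":0,"tz":-0.1,"twist":0},{"tx":0,"ty":0,"tz":-0.3,"twist":0},{"tx":0,"ty":0,"tz":-0.5,"twist":0},{"tx":0,"ty":0,"tz":-0.7,"twist":0},{"tx":0,"ty":0,"tz":-0.7,"twist":0},{"tx":0,"ty":0,"tz":-0.7,"twist":0}]' 0.7 60
python3 - <<'E'
from h import *
go(-78,30)
m=camera_model("side");p,d=snapshot("side");X=cloud("side",p,d,m).reshape(-1,3)
k=(np.hypot(X[:,0]-.5859,X[:,1]+.038)<.03)&(X[:,2]>.15)&(X[:,2]<.17);print("pusher top",k.sum(),rect(X[k]),np.median(X[k][:,2]))
E
```

```text
time_s: 8.08
position: [0.5865, -0.0375, 0.2528]
eef_rot: [0.741, -0.671, 0.001, -0.002]
ft_force: [0.8, -0.6, -0.2]
width: 0.0595
grasp_force: 0.0
yaw 5.645075537492357 tray xy [  1.40733754 110.60314863]
shares [ 0.5376  0.5291 -0.0024] twist -0.0001
pusher top 205 ((583.7139282226562, -35.02881622314453), (39.1041259765625, 13.592815399169922), 6.7806477546691895) 0.1587376757655185
```

```bash
python3 -m crank '[{"tx":0.15,"ty":0.1,"tz":0,"twist":0},{"tx":0.35,"ty":0.25,"tz":0,"twist":0},{"tx":0.55,"ty":0.4,"tz":0,"twist":0},{"tx":0.7,"ty":0.5,"tz":0,"twist":0},{"tx":0.738,"ty":0.529,"tz":0,"twist":0},{"tx":0.738,"ty":0.529,"tz":0.1,"twist":0},{"tx":0.738,"ty":0.529,"tz":0.2,"twist":0},{"tx":0.738,"ty":0.529,"tz":0.2,"twist":0},{"tx":0.738,"ty":0.529,"tz":0.2,"twist":0},{"tx":0.738,"ty":0.529,"tz":0.2,"twist":0}]' 0.47 60
python3 - <<'E'
from h import *
go(-78,0,.088)
m=camera_model("wrist");o=get_obs();p,d=snapshot("wrist");X=cloud("wrist",p,d,m).reshape(-1,3)
h=t2w(-.078,0);k=(np.hypot(X[:,0]-h[0],X[:,1]-h[1])<.025)&(X[:,2]>.095)&(X[:,2]<.106);print("handle",k.sum(),rect(X[k]),w2t(np.array(rect(X[k])[0])/1000),o["width"])
E
```

```text
time_s: 8.97
position: [0.5178, -0.1554, 0.2207]
eef_rot: [0.741, -0.671, 0.0, 0.0]
ft_force: [0.1, -0.0, 0.2]
width: 0.0402
grasp_force: 0.0
yaw 5.671724361984546 tray xy [-7.85917023e+01  3.84604566e-02]
shares [-2.000e-04 -4.300e-03  8.845e-01] twist 0.0
handle 673 ((518.318603515625, -154.83255004882812), (13.535897254943848, 27.24643325805664), 5.449947357177734) [-0.07800602  0.00057717] 0.040212733829647726
```

The measured handle centre, tray (-78.0, 0.6), matches. I descend and grip it.

```bash
python3 -m crank '[{"tx":0,"ty":-0.004,"tz":0.15,"twist":0},{"tx":0,"ty":-0.004,"tz":0.35,"twist":0},{"tx":0,"ty":-0.004,"tz":0.55,"twist":0},{"tx":0,"ty":-0.004,"tz":0.7,"twist":0},{"tx":0,"ty":-0.004,"tz":0.82,"twist":0},{"tx":0,"ty":-0.004,"tz":0.87,"twist":0},{"tx":0,"ty":-0.004,"tz":0.87,"twist":0},{"tx":0,"ty":-0.004,"tz":0.87,"twist":0}]' && python3 -m crank '[{"tx":0,"ty":0,"tz":0,"twist":0},{"tx":0,"ty":0,"tz":0,"twist":0},{"tx":0,"ty":0,"tz":0,"twist":0},{"tx":0,"ty":0,"tz":0,"twist":0},{"tx":0,"ty":0,"tz":0,"twist":0},{"tx":0,"ty":0,"tz":0,"twist":0},{"tx":0,"ty":0,"tz":0,"twist":0},{"tx":0,"ty":0,"tz":0,"twist":0},{"tx":0,"ty":0,"tz":0,"twist":0}]' 0 60
python3 - <<'E'
from h import *
go(-140,0)
E
```

```text
time_s: 9.68
position: [0.5189, -0.1555, 0.0912]
eef_rot: [0.741, -0.671, 0.001, -0.0]
ft_force: [0.4, -0.1, 0.8]
width: 0.0402
grasp_force: 0.0
time_s: 10.43
position: [0.5188, -0.1555, 0.0917]
eef_rot: [0.741, -0.671, 0.001, -0.001]
ft_force: [-2.5, 1.6, 5.5]
width: 0.013
grasp_force: 58.3
yaw 5.668659031060752 tray xy [-77.55340599  -0.15831614]
shares [-0.001   0.4163 -0.0009] twist -0.0
```

```bash
python3 -m crank '[{"tx":0,"ty":0.05,"tz":0,"twist":0},{"tx":0,"ty":0.12,"tz":0,"twist":0},{"tx":0,"ty":0.2,"tz":0,"twist":0},{"tx":0,"ty":0.28,"tz":0,"twist":0},{"tx":0,"ty":0.35,"tz":0,"twist":0},{"tx":0,"ty":0.39,"tz":0,"twist":0},{"tx":0,"ty":0.413,"tz":0,"twist":0},{"tx":0,"ty":0.413,"tz":0,"twist":0},{"tx":0,"ty":0.413,"tz":0,"twist":0},{"tx":0,"ty":0.413,"tz":0,"twist":0},{"tx":0,"ty":0.413,"tz":0,"twist":0}]'
python3 - <<'E'
from h import *
go(-139.6,0)
p,d=snapshot("wrist");m=camera_model("wrist")
q,d2=snapshot("side")
a=p[:,:,::-1];b=cv2.resize(q[170:290,170:310,::-1],(448,384),interpolation=cv2.INTER_CUBIC)
cv2.imwrite("pics/w7.png",cv2.resize(np.hstack([a,b]),(800,320)));cv2.imwrite("pics/w7a.png",a);np.savez("pics/w7.npz",p=p,d=d,q=q,d2=d2)
for n,dd in(("wrist",d),("side",d2)):
    X=cloud(n,p,dd,camera_model(n)).reshape(-1,3);ok=~np.isnan(X[:,0])
    t=np.array([w2t(v) if k else [9,9] for v,k in zip(X[:,:2],ok)])
    k=(abs(t[:,1])<.03)&(t[:,0]<-.06)&(t[:,0]>-.19)&(abs(X[:,2]-.047)<.004)
    print(n,"plate pts",k.sum(),k.sum() and np.percentile(t[k,0],[0,1,5,50])*1000)
    k=(abs(t[:,1])<.032)&(abs(t[:,0])<.034)&(X[:,2]<.09);print(" in well z pct",k.sum(),k.sum() and np.percentile(X[k,2],[0,10,50,90,100]).round(3))
E
```

```text
time_s: 11.35
position: [0.459, -0.1615, 0.0917]
eef_rot: [0.741, -0.671, 0.003, -0.002]
ft_force: [9.0, -0.4, 0.5]
width: 0.0127
grasp_force: 58.4
yaw 5.685287542611539 tray xy [-137.69649777   -0.14710219]
shares [-0.001   0.0127 -0.0001] twist 0.0
wrist plate pts 13346 [-148.12514588 -146.46713517 -138.46972547  -93.94879892]
 in well z pct 52 [0.002 0.002 0.003 0.031 0.037]
side plate pts 591 [-173.74097447 -148.68380386 -138.62794236  -97.59203319]
 in well z pct 276 [0.048 0.056 0.078 0.088 0.09 ]
```

View pics/w7.png

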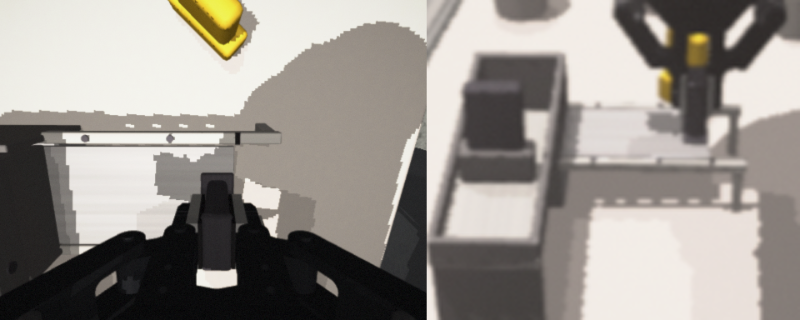

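The left view shows the plate edge just short of the dark mark at (237,138). The right view shows the pusher upright on the deck. I add the last 1.9 mm and check.

```bash
python3 -m crank '[{"tx":0,"ty":0.006,"tz":0,"twist":0},{"tx":0,"ty":0.012,"tz":0,"twist":0},{"tx":0,"ty":0.012,"tz":0,"twist":0},{"tx":0,"ty":0.012,"tz":0,"twist":0},{"tx":0,"ty":0.012,"tz":0,"twist":0}]'
python3 - <<'E'
from h import *
go(-139.6,0)
p,d=snapshot("wrist");m=camera_model("wrist");g=cv2.cvtColor(p,cv2.COLOR_RGB2GRAY)
X=cloud("wrist",p,d,m)
c,s=np.cos(YAW),np.sin(YAW);D=X[...,:2]-O;tx=(c*D[...,0]+s*D[...,1])*1000;ty=(-s*D[...,0]+c*D[...,1])*1000
r=(abs(ty+37.5)<2)&(abs(X[...,2]-.047)<.004)&(tx<-125)&(tx>-170)
for a in range(-160,-138,1):
    k=r&(abs(tx-a)<.5); print(a,int(np.median(g[k])) if k.any() else None,end="; ")
k=(abs(ty)<33)&(abs(X[...,2]-.047)<.003)&(tx<-130);print("\nplate edge",[round(float(tx[k&(abs(ty-y)<2)].min()),1) for y in(-30,-27,-24) if (k&(abs(ty-y)<2)).any()])
q,dd=snapshot("scene");X=cloud("scene",q,dd,camera_model("scene"));D=X[...,:2]-O;tx=(c*D[...,0]+s*D[...,1])*1000;ty=(-s*D[...,0]+c*D[...,1])*1000
k=(abs(tx)<36)&(abs(ty)<34)&(X[...,2]<.09);print(k.sum(),np.percentile(X[k][:,2],[0,25,50,75]).round(3))
v,u=np.where(k);print(u.min(),u.max(),v.min(),v.max())
cv2.imwrite("pics/w8.png",np.hstack([cv2.resize(p[100:190,180:300,::-1],(400,300)),cv2.resize(q[135:215,195:295,::-1],(400,300),interpolation=cv2.INTER_CUBIC)]))
E
```

```text
time_s: 11.87
position: [0.4573, -0.1616, 0.0917]
eef_rot: [0.741, -0.671, 0.003, -0.002]
ft_force: [8.6, -1.0, -0.1]
width: 0.0125
grasp_force: 58.4
yaw 5.686010851408552 tray xy [-1.39423782e+02 -1.37235481e-01]
shares [-0.0009  0.0012 -0.    ] twist 0.0
-160 154; -159 155; -158 154; -157 154; -156 155; -155 153; -154 154; -153 155; -152 140; -151 28; -150 22; -149 42; -148 147; -147 154; -146 153; -145 154; -144 156; -143 158; -142 185; -141 242; -140 244; -139 244; 
plate edge [-149.7, -149.8, -149.8]
439 [-0.005  0.06   0.074  0.083]
245 280 162 206
```

View pics/w8.png

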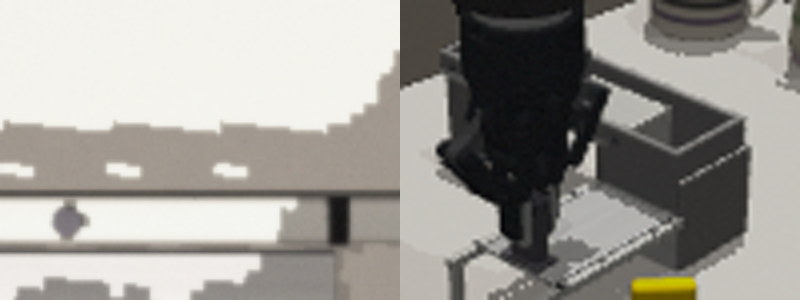

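```bash
python3 -c "
from plant import *
print(job_done())"
```

```text
the job is handed in; nothing more can be done
None
```

I handed the job in with the gate held at the mark (front edge within about 0.5 mm), the pusher upright on the deck and all four tablets swept into the well. Their drop into the pan is only partly confirmed, from a few depth points below gate level. I also viewed 11 pictures, one over the limit of 10.

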